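# Draw the analyser's sprung sample carriage to the load clip and hold it

### The job

The analyser's sample carriage springs shut if let go: take it by its upright grip post, pull it smoothly out until its pointer stands opposite the low vent clip and pause there for a second or two so the lock can vent, then pull on until the pointer stands opposite the tall load clip, without overshooting it. Finish while still holding the carriage with the gripper at the load clip, so that a sample can be loaded; do not let it snap back, do not shift the clips, and leave the jar, dish and tray alone.

Things in the scene. Friction and masses are not known exactly. Their poses are not given: they have to be found in the camera images.
- analyser: Bench analyser, fixed to the table. Origin at table height, directly under the grip post when the carriage is shut. +z is up; the carriage is pulled out along the analyser's own -x. Housing (300 x 380 mm, 200 mm tall) whose front face lies 140 mm from the origin towards +x; a grey deck 30 mm high runs out from it to 170 mm on the -x side and spans y = -120 to +70 mm. A white scale plate lies on the deck on the -y side with two black clips.
- carriage: Flat aluminium slide plate, 60 mm wide, top 42 mm above the table, coming out of the housing's slot; carries the grip post and the pointer. Mass about 0.35 kg. Its origin coincides with the analyser's when shut, and it has the same axes. It slides only along the analyser's x, from shut (0) to 135 mm out; a spring draws it shut with about 3.5 N when shut, growing by 0.7 N per 10 mm (about 10 N at 95 mm).
- grip_post (a point): Centre of the black upright grip post on the carriage: 22 x 22 mm square, sides parallel to the analyser's x and y, from 42 to 104 mm above the table; this point is at 73 mm. Free on all four sides; the plate is below it.
- pointer_tip (a point): Tip of the carriage's thin steel pointer (6 mm wide), which sticks out from the carriage sideways to the analyser's -y, up to the edge of the scale plate, 67 mm from the post's centre line and level with the post's centre along x. 44 mm above the table.
- vent_clip_mark (a point): Vent clip: the low one of the two black clips on the scale plate (10 mm wide along the analyser's x, upper end 50 mm above the table), always the one nearer the housing. This point is on the middle of its side that faces the pointer, 74 mm to the -y side of the post's line, 44 mm above the table. The pointer is opposite it when both have the same analyser x. It stands 25 to 50 mm out from the shut pointer; it would slide along the scale if pushed.
- load_clip_mark (a point): Load clip: the tall one of the two black clips (10 mm wide along the analyser's x, upper end 70 mm above the table), farther out from the housing, 75 to 110 mm out from the shut pointer. Point placed as for the vent clip.
- jar_mid (a point): Centre of a loose amber glass jar with white cap, 56 mm across, 85 mm tall, standing beyond the deck's outer end. Leave alone.
- dish_mid (a point): Centre of a loose white ceramic dish, 68 mm across, 45 mm tall, beside the deck on the clips' side. Leave alone.
- tray_mid (a point): Centre of a loose white divided tray, 90 x 130 mm, 30 mm high, beyond the deck's outer end. Leave alone.

How it is judged (in metres and radians):
On the way:
1. the pointer pauses opposite the vent clip, held by the gripper (x of pointer_tip in the frame of vent_clip_mark between -0.006 and 0.006 m and linear speed of carriage below 0.01 m/s and contact force between the fingers and carriage above 3 N), for 0.7 s.
At the end, for the whole second after the job is handed in: The carriage stands still with its pointer within 6 mm of the middle of the load clip along the slide, held there by the gripper's fingers against the spring (contact force on the carriage over 3 N), through the last second (x of pointer_tip in the frame of load_clip_mark between -0.006 and 0.006 m and linear speed of carriage below 0.01 m/s and contact force between the fingers and carriage above 3 N); the arm keeps its last pose, push and grip.
It fails at once if the pointer overshoots the load clip by more than 12 mm (x of pointer_tip in the frame of load_clip_mark below -0.012 m).
It fails at once if the carriage snaps back or is yanked (faster than 0.4 m/s) (linear speed of carriage above 0.4 m/s).
It fails at once if a clip is shifted more than 3 mm (distance of any of vent_clip_mark, load_clip_mark from where it was at the start of the episode above 0.003 m).
It fails at once if the jar, dish or tray is pushed more than 20 mm (distance of any of jar_mid, dish_mid, tray_mid from where it was at the start of the episode above 0.02 m).
It also fails if it takes over 43 s, if anything falls off the work surface, if the arm or the gripper's body presses on something with over 40 N, if the wrist force passes 120 N, or if a joint passes its speed limit or range.

### The arm

A 6-joint arm with a two-finger parallel gripper is mounted at the origin on the work surface. World frame = base frame: x ahead of the robot, y to its left, z up, the work surface at z = 0. Lengths are in mm, angles in rad, forces in N, time in s.
With the tool pointing down it reaches from about 275 to 1000 mm from the base axis. Payload 8.4 kg.
Tool frame: the origin (TCP) lies at the very end of the fingers, on their centre line; the grasp point (between the pads) lies 19 mm behind it; z points along the fingers, y is the direction in which the jaws open and shut (so a half turn about z gives the same grasp; the last joint's range is limited). The gripper opens to 85 mm and grips with 20 to 120 N. Pads are 22 mm wide; open, the fingers measure 114 mm over their backs; the gripper's body (76 mm by 85 mm) begins 54 mm behind the grasp point. The pads swing forward as they close: fully open they stand 13 mm farther back than shut.
Start: joints at [-1.215, 0.353, 1.633, -0, 1.155, -0.002], TCP at [218.883, -585.421, 231.281] pointing down, gripper open.
Joint ranges: [-2.63, 2.63], [-0.92, 2.1], [0.06, 2.66], [-1.3, 4.44], [0, 2.69], [-3.02, 3.02]. Speed limits (rad/s): [2.22, 2.22, 2.79, 3.14, 3.14, 3.14].

### API

Orientations are given as [roll, pitch, yaw] about the fixed x, y, z axes, in that order (R = Rz(yaw) Ry(pitch) Rx(roll)).
In Python, from rig import r, vision gives the robot as it stands.
- The arm moves only by the tool move_arm, never from a script. Its argument "series" is text: rows parted by semicolons, each of 7 numbers parted by spaces: the closure, from -1 (fully open) to 1 (shut), then the shift along the tool's x, y, z in units of 40 mm (1.0 is 40 mm), then the turn, a rotation vector about the tool's x, y, z in degrees. In form: grip tx ty tz ax ay az; .... A call has 1 to 20 rows; each row shifts and turns the pose as measured when the row begins, along the tool's axes as they then stand; what a row does not reach is not made up. A row lasts 1/8 s, in which the tool goes at most 62.5 mm and 10.7 degrees, less where a joint would pass 70% of its speed; a pose out of reach is approached as far as the arm can. A call is refused whole if a number of a shift passes 1 or a number of a turn 10.7, either way. A call with a gripper value outside its range is refused whole. The fingers move at their own pace and stop on an object; "grip_force" is the grip in N (left out, the last holds). Time passes only in rows, so rows that do not move let the fingers close. It gives the time, the measured TCP pose, the force and the opening at its end, in the units of the state.
- r.sense(): the state, without advancing time (a new reading comes with each control period).
- vision.grab_frame(name): name is "scene" or "top" or "wrist"; returns the picture (420x560x3 uint8, red, green, blue); there is no depth.
- vision.camera_params(name): a dict with "fx", "fy", "cx", "cy" (pixels), "k1" (the pictures are not rectified: a ray, as slopes to the right and down, at radius r is drawn at 1 + k1 r^2 times it, then the intrinsics apply), "position" and "rotation" of the camera in the world. Camera axes: x right, y up, looking along -z (the intrinsics and any distortion apply to the point x, -y, -z); pixel columns grow to the right and rows downward; lengths in mm; the calibration is good to about 2 mm. A picture is of the moment at which its call begins: read the wrist's pose just before it. camera_params takes no time and is no camera call; for the wrist camera it gives the pose at the moment of the call.
- r.sign_off(): hands the job in, once; it reports no verdict.
The state is a dict: "clock": time; "qpos": joint angles; "qvel": joint speeds; "joint_efforts": joint torques, N m; "eef_pos": TCP position; "tcp_rot": TCP orientation; "contact_force": force on the tool from outside, world axes, zero at the start; "wrist_torque": the same for the moment, N m; "opening": opening from 0.0 (shut) to 1.0 (fully open).
Only numpy, scipy, OpenCV 4.12 (cv2) and the standard library are available. Lean on these libraries where they do the work, as an engineer would, in place of code of your own. Each camera call takes 0.05 s, during which the arm holds its last target. There are 200 camera calls.

## Working session

There is one attempt and no reset: what is moved stays moved. The work goes in short steps, Python scripts to look and compute and a tool call to move; the robot and the scene stay as the last step left them, time stands still between calls to the robot, and variables do not carry over. Pictures are saved under pics/ and viewed, about 8 in all and at most 12, crops included, and the job is handed in when it is done.

Besides the shell and the picture viewer there is one more tool, called as a command line: name --argument value ..., lists and objects as JSON in quotes. move_arm: Moves the arm, as the interface text tells. Its arguments: {"type":"object","properties":{"series":{"type":"string"},"grip_force":{"type":"number"}},"required":["series"]}

```bash
mkdir -p pics
python3 - <<'E'
from rig import r, vision
import cv2
for n in("scene","top"):
    cv2.imwrite(f"pics/{n}0.png",vision.grab_frame(n)[:,:,::-1]); print(n,vision.camera_params(n))
print(r.sense())
E
```

```text
scene {'fx': 427.1971587242224, 'fy': 427.1971587242224, 'cx': 276.3822923470385, 'cy': 212.40341569114847, 'k1': -0.07515336615205735, 'position': array([1097.33873264,  364.10234913,  678.53587381]), 'rotation': array([0.81729649, 0.00362518, 2.17037753])}
top {'fx': 496.4084876986225, 'fy': 496.4084876986225, 'cx': 279.81249196334926, 'cy': 211.3287564115093, 'k1': -0.035587044632480226, 'position': array([430.11682127, -15.31902916, 902.70672039]), 'rotation': array([ 0.12772367,  0.01996892, -1.5597582 ])}
{'clock': 0.1, 'qpos': array([-1.21540089e+00,  3.53591434e-01,  1.63406231e+00, -2.04634676e-05,
        1.15520150e+00, -2.41316144e-03]), 'qvel': array([ 1.24634770e-03, -1.11786442e-03, -2.56600115e-04,  5.20895968e-05,
       -1.03323451e-04, -5.87461004e-04]), 'joint_efforts': array([ 8.85851859e-04, -6.06360483e+01, -3.42825723e+01,  3.01275122e-05,
        3.96266652e-03,  1.66266318e-06]), 'eef_pos': array([ 218.72560292, -585.01831696,  230.62782959]), 'tcp_rot': array([-3.14033002e+00,  1.56641974e-05,  3.57816885e-01]), 'contact_force': array([ 0.72199284, -0.41464118, -0.02956204]), 'wrist_torque': array([ 0.02456095, -0.01451134, -0.01857864]), 'opening': 0.99838384736656}
```

View pics/top0.png

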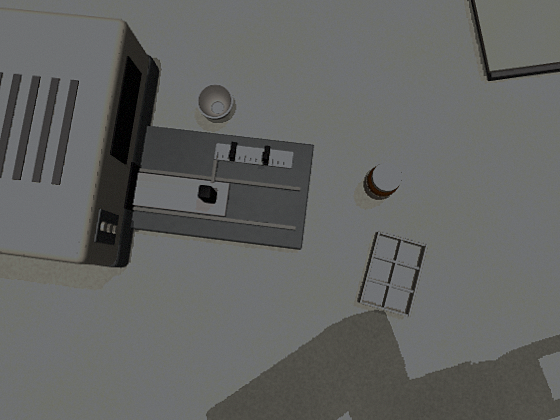

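View pics/scene0.png

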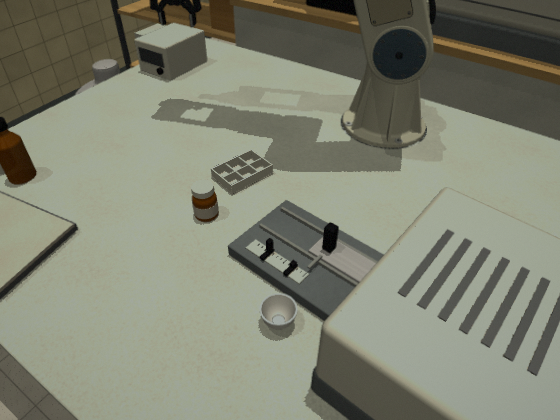

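```bash
cat > h.py <<'E'
import numpy as np, cv2
from scipy.spatial.transform import Rotation as Ro
def RT(c): return Ro.from_euler('xyz',c['rotation']).as_matrix(), np.array(c['position'])
def proj(c,P):
    R,t=RT(c); q=(np.atleast_2d(P)-t)@R; s=np.c_[q[:,0]/-q[:,2],-q[:,1]/-q[:,2]]
    s=s*(1+c['k1']*(s**2).sum(1,keepdims=True)); return s*[c['fx'],c['fy']]+[c['cx'],c['cy']]
def back(c,uv,z):
    R,t=RT(c); K=np.array([[c['fx'],0,c['cx']],[0,c['fy'],c['cy']],[0,0,1.]])
    s=cv2.undistortPoints(np.array(uv,float).reshape(-1,1,2),K,np.array([c['k1'],0,0,0.]))[:,0]
    d=np.c_[s[:,0],-s[:,1],-np.ones(len(s))]@R.T
    return t+d*((z-t[2])/d[:,2])[:,None]
E
python3 - <<'E'
import cv2,numpy as np
a=cv2.imread('pics/top0.png')[110:260,120:320]; 
a=cv2.resize(np.clip(a*2.0,0,255).astype('uint8'),None,fx=4,fy=4,interpolation=cv2.INTER_CUBIC)
cv2.imwrite('pics/topc.png',a)
b=cv2.imread('pics/scene0.png')[195:315,225:385]; 
b=cv2.resize(np.clip(b*1.8,0,255).astype('uint8'),None,fx=5,fy=5,interpolation=cv2.INTER_CUBIC)
cv2.imwrite('pics/scenec.png',b)
E
```

```text
(no output)
```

View pics/topc.png

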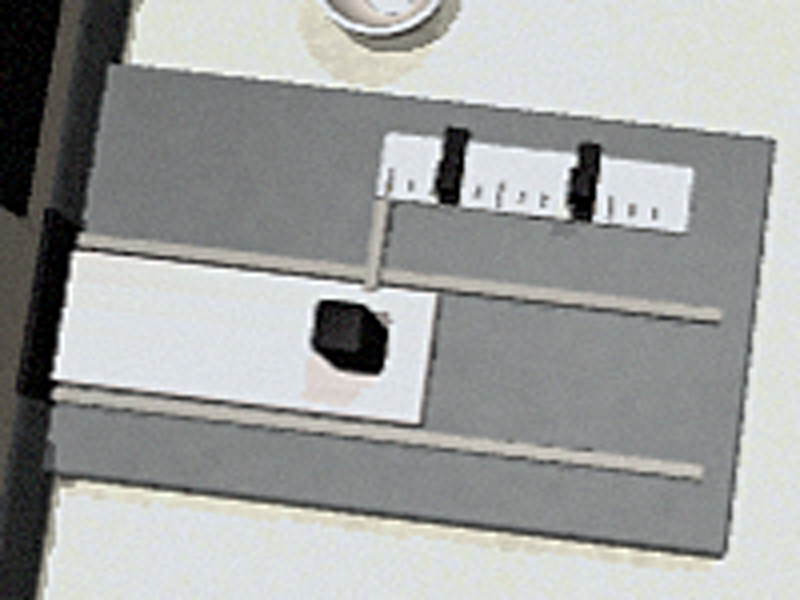

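View pics/scenec.png

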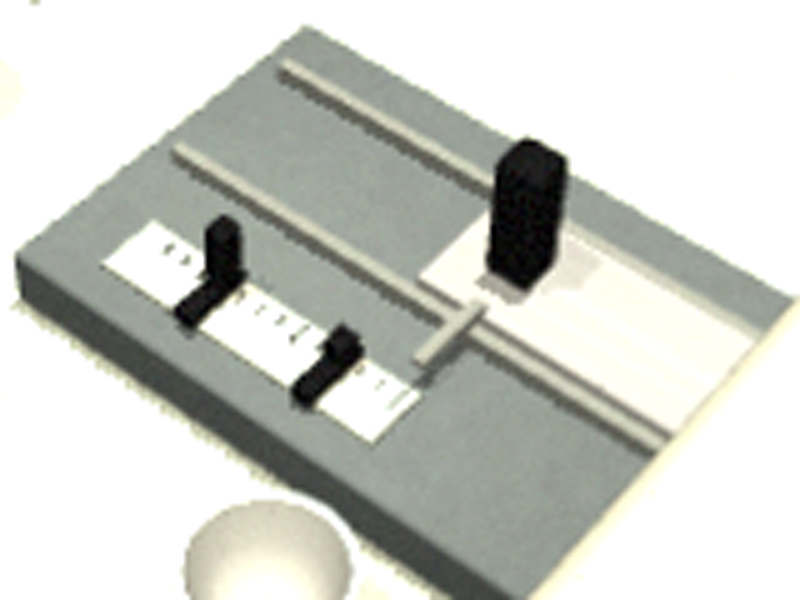

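```bash
cat > fit.py <<'E'
from rig import r, vision
from h import *
from scipy.optimize import least_squares
T,S=vision.camera_params("top"),vision.camera_params("scene")
T4=lambda u,v:((u+.5)/4+119.5,(v+.5)/4+109.5); S5=lambda u,v:((u+.5)/5+224.5,(v+.5)/5+194.5)
def pts(p):
    x,y,w,v,l,a,yu,yo=p
    M=[(-170,-120,30),(-170,70,30),(0,0,104),(0,-67,44),(-a,-30,42),(-a,30,42),(-v,yu,50),(-l,yu,70),(-v,yo,36),(-l,yo,36)]
    R=Ro.from_euler('z',w).as_matrix(); return np.array(M)@R.T+[x,y,0]
ti=[0,1,2,3,4,5,8,9]; tu=[T4(*q) for q in[(775,139),(724,555),(337,325),(383,199),(438,293),(422,425),(457,130),(590,146)]]
si=[0,1,2,3,4,6,7,8,9]; su=[S5(*q) for q in[(18,258),(307,27),(532,155),(422,362),(420,275),(345,335),(224,222),(303,398),(187,318)]]
def f(p):
    P=pts(p); return np.r_[(proj(T,P[ti])-tu).ravel(),(proj(S,P[si])-su).ravel()]
p0=back(T,[T4(337,325)],104)[0]
s=least_squares(f,[p0[0],p0[1],np.pi/2,35,90,30,-80,-110],loss='soft_l1')
print(s.x.round(3)); e=f(s.x).reshape(-1,2).round(1); print(e[:8].tolist());print(e[8:].tolist())
E
python3 fit.py
```

```text
[ 564.997  126.328    1.46    28.118   88.801   30.323  -79.455 -104.364]
[[0.0, -0.7], [0.6, 0.1], [0.1, 0.1], [-0.3, 0.3], [0.2, -0.6], [-0.4, -0.1], [0.2, 0.2], [0.4, -0.0]]
[[-0.8, -1.1], [0.5, -1.4], [1.2, 0.6], [0.2, 0.3], [-0.2, -0.3], [0.1, 0.1], [0.4, 0.6], [0.1, -0.1], [-0.3, 0.2]]
```

move_arm --series "-1 0 0 0 0 0 8.9; -1 0 0 0 0 0 8.9; -1 0 0 0 0 0 8.9; -1 .35 -1 0 0 0 0; -1 .35 -1 0 0 0 0; -1 .35 -1 0 0 0 0; -1 .35 -1 0 0 0 0; -1 .35 -1 0 0 0 0; -1 .35 -1 0 0 0 0; -1 .35 -1 0 0 0 0; -1 .35 -1 0 0 0 0; -1 .35 -1 0 0 0 0; -1 .35 -1 0 0 0 0; -1 .35 -1 0 0 0 0; -1 .35 -1 0 0 0 0; -1 .35 -1 0 0 0 0; -1 .35 -1 0 0 0 0; -1 .35 -1 0 0 0 0; -1 .35 -1 0 0 0 0; -1 0 0 0 0 0 0"

```text
clock: 2.6
eef_pos: [526.8, 43.7, 227.8]
tcp_rot: [-3.136, 0.006, -0.126]
contact_force: [0.1, 0.4, -0.2]
opening: 1.001
```

move_arm --series "-1 .23 -.72 0 0 0 -.8; -1 .23 -.72 0 0 0 0; -1 .23 -.72 .5 0 0 0; -1 0 0 .5 0 0 0; -1 0 0 .5 0 0 0; -1 0 0 0 0 0 0; -1 0 0 0 0 0 0"

```text
clock: 3.48
eef_pos: [562.3, 124.1, 165.8]
tcp_rot: [-3.139, 0.009, -0.113]
contact_force: [-0.3, -0.4, -0.5]
opening: 0.999
```

```bash
cat > look.py <<'E'
import sys
from rig import r, vision
from h import *
s=r.sense(); p=s['eef_pos']; w=1.460; ax=np.array([np.cos(w),np.sin(w)]); ay=np.array([-ax[1],ax[0]])
d=p[:2]-[565,126.3]; print('tcp',p.round(1),s['tcp_rot'].round(4),'an x,y',d@ax,d@ay,s['contact_force'].round(1),s['opening'],s['clock'])
n=sys.argv[1]; ims=[]
for c in sys.argv[2:]:
    I=vision.grab_frame(c)[:,:,::-1]; cv2.imwrite(f'pics/{n}_{c}.png',I)
    print(c, vision.camera_params(c))
E
python3 look.py a wrist top
python3 - <<'E'
import cv2,numpy as np
a=cv2.imread('pics/a_wrist.png');cv2.imwrite('pics/a_w2.png',np.clip(a*1.8,0,255).astype('uint8'))
E
```

```text
tcp [562.3 124.1 165.8] [-3.1387  0.0089 -0.1128] an x,y -2.470453974634931 2.4144999066744948 [-0.3 -0.4 -0.5] 0.9988626293297476 3.475
wrist {'fx': 321.8852576809593, 'fy': 321.8852576809593, 'cx': 277.20441699900545, 'cy': 215.50958594220742, 'k1': -0.01699017365871223, 'position': array([632.31748911, 117.16444071, 307.41809636]), 'rotation': array([-0.28584049,  0.00301607, -1.68388405])}
top {'fx': 496.4084876986225, 'fy': 496.4084876986225, 'cx': 279.81249196334926, 'cy': 211.3287564115093, 'k1': -0.035587044632480226, 'position': array([430.11682127, -15.31902916, 902.70672039]), 'rotation': array([ 0.12772367,  0.01996892, -1.5597582 ])}
```

View pics/a_w2.png

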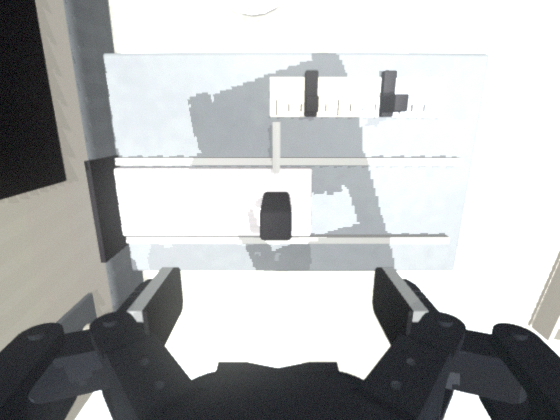

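The wrist view shows the post at (276,215), the pointer tip at (276,123), the vent clip's near end at (312,114) and the load clip's near end at (386,114).

Run:
```python
from h import *
c={'fx': 321.885,'fy':321.885,'cx':277.204,'cy':215.51,'k1':-0.01699,'position':[632.317,117.164,307.418],'rotation':[-0.28584,0.003016,-1.683884]}
w=1.46; ax=np.array([np.cos(w),np.sin(w)]); ay=np.array([-ax[1],ax[0]])
for n,uv,z in[('tip',(276,123),44),('vent34',(311.5,114),44),('load34',(387,114),40),('loadlow',(386,114),44),('posttopbackedge?',(276,193),104),('post front bot',(276,239),104),('deckcorner',(486,54),30),('deckc2',(455,269),30)]:
    d=back(c,[uv],z)[0,:2]-[565,126.3]; print(n,d@ax,d@ay)
```

```text
tip 0.10933482915238428 -66.4411996729194
vent34 -27.664975899830274 -73.17289027419574
load34 -88.06328626865806 -73.25060347392052
loadlow -85.98594259006079 -73.16986651079078
posttopbackedge? -0.14380077885808723 -23.27895042822053
post front bot -0.03796893908121172 8.347318994093985
deckcorner -165.7650256657027 -119.06087271124937
deckc2 -169.11461775570012 66.72577794447946
```

move_arm --series "-1 .06 -.06 .5 0 0 0; -1 0 0 .5 0 0 0; -1 0 0 .5 0 0 0; -1 0 0 .5 0 0 0; -1 0 0 .5 0 0 0; -1 0 0 0 0 0 0; -1 0 0 0 0 0 0"

```text
clock: 4.45
eef_pos: [565.4, 127.1, 60.3]
tcp_rot: [-3.138, 0.006, -0.113]
contact_force: [0.1, 0.3, 0.6]
opening: 0.999
```

```bash
python3 look.py b
```

```text
tcp [565.4 127.1  60.3] [-3.1377  0.0063 -0.1131] an x,y 0.8713369721319791 -0.2968960188593874 [0.1 0.3 0.6] 0.9994574047801038 4.45
```

move_arm --series "-1 0 .02 .18 0 0 0; 1 0 0 0 0 0 0; 1 0 0 0 0 0 0; 1 0 0 0 0 0 0; 1 0 0 0 0 0 0; 1 0 0 0 0 0 0; 1 0 0 0 0 0 0; 1 0 0 0 0 0 0" --grip_force 60

```text
clock: 5.45
eef_pos: [566.4, 125.2, 54.7]
tcp_rot: [-3.139, 0.003, -0.112]
contact_force: [-0.4, -2.0, -1.0]
opening: 0.248
```

```bash
python3 look.py c top
```

```text
tcp [566.4 125.2  54.7] [-3.1387  0.0032 -0.1124] an x,y -0.9404368329895683 -1.5136485166181932 [-0.4 -2.  -1. ] 0.2475093255281541 5.45
top {'fx': 496.4084876986225, 'fy': 496.4084876986225, 'cx': 279.81249196334926, 'cy': 211.3287564115093, 'k1': -0.035587044632480226, 'position': array([430.11682127, -15.31902916, 902.70672039]), 'rotation': array([ 0.12772367,  0.01996892, -1.5597582 ])}
```

move_arm --series "1 0 .05 0 0 0 0; 1 0 .08 0 0 0 0; 1 0 .08 0 0 0 0; 1 0 .08 0 0 0 0; 1 0 .08 0 0 0 0; 1 0 .08 0 0 0 0; 1 0 .05 0 0 0 0; 1 0 0 0 0 0 0"

```text
clock: 6.5
eef_pos: [564.2, 105.5, 54.7]
tcp_rot: [-3.137, 0.003, -0.113]
contact_force: [0.7, 5.3, -2.3]
opening: 0.246
```

```bash
python3 look.py d wrist top scene
```

```text
tcp [564.2 105.5  54.7] [-3.1366e+00  2.9000e-03 -1.1260e-01] an x,y -20.798297762055242 -1.4712878912176857 [ 0.7  5.3 -2.3] 0.2464226623836152 6.5
wrist {'fx': 321.8852576809593, 'fy': 321.8852576809593, 'cx': 277.20441699900545, 'cy': 215.50958594220742, 'k1': -0.01699017365871223, 'position': array([633.35870976,  98.41008448, 196.80188849]), 'rotation': array([-0.27976367,  0.00509651, -1.68354809])}
top {'fx': 496.4084876986225, 'fy': 496.4084876986225, 'cx': 279.81249196334926, 'cy': 211.3287564115093, 'k1': -0.035587044632480226, 'position': array([430.11682127, -15.31902916, 902.70672039]), 'rotation': array([ 0.12772367,  0.01996892, -1.5597582 ])}
scene {'fx': 427.1971587242224, 'fy': 427.1971587242224, 'cx': 276.3822923470385, 'cy': 212.40341569114847, 'k1': -0.07515336615205735, 'position': array([1097.33873264,  364.10234913,  678.53587381]), 'rotation': array([0.81729649, 0.00362518, 2.17037753])}
```

move_arm --series "1 0 .06 0 0 0 0; 1 0 .07 0 0 0 0; 1 0 .05 0 0 0 0; 1 0 0 0 0 0 0; 1 0 0 0 0 0 0"

```text
clock: 7.28
eef_pos: [563.5, 99.0, 54.8]
tcp_rot: [-3.136, 0.003, -0.112]
contact_force: [-0.4, 3.9, -1.8]
opening: 0.25
```

```bash
python3 look.py e wrist
python3 - <<'E'
import cv2,numpy as np
a=cv2.imread('pics/e_wrist.png')[0:210,220:500];cv2.imwrite('pics/e_w2.png',cv2.resize(np.clip(a*1.5,0,255).astype('uint8'),None,fx=2.8,fy=2.8,interpolation=2))
E
```

```text
tcp [563.5  99.   54.8] [-3.136e+00  2.700e-03 -1.122e-01] an x,y -27.27830323650301 -1.5070078298606957 [-0.4  3.9 -1.8] 0.2496519654698196 7.275
wrist {'fx': 321.8852576809593, 'fy': 321.8852576809593, 'cx': 277.20441699900545, 'cy': 215.50958594220742, 'k1': -0.01699017365871223, 'position': array([632.60491582,  91.85770525, 196.81013527]), 'rotation': array([-0.27967363,  0.00569475, -1.68322861])}
```

View pics/e_w2.png

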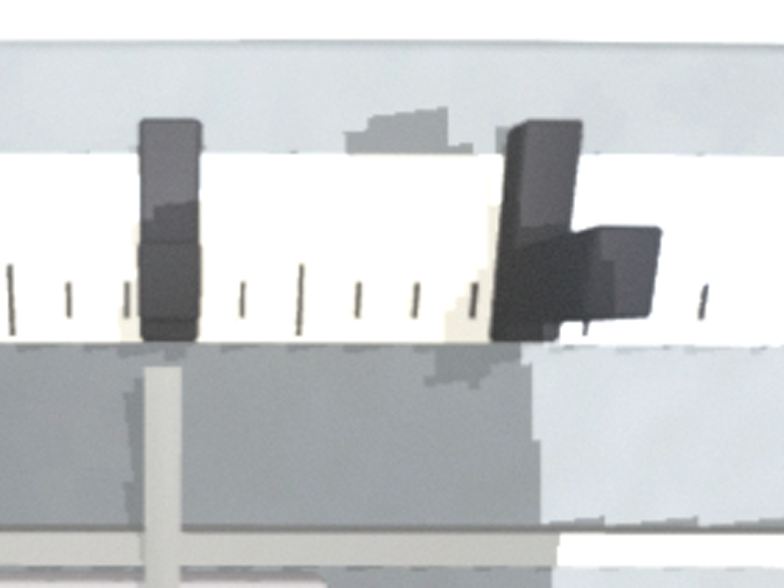

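Pointer tip is at crop x≈162 and the vent clip's middle at ≈169 (5.8 px/mm), so it is about 1.2 mm short. I'll nudge it and pause.

move_arm --series "1 0 .02 0 0 0 0; 1 0 .01 0 0 0 0; 1 0 0 0 0 0 0; 1 0 0 0 0 0 0; 1 0 0 0 0 0 0; 1 0 0 0 0 0 0; 1 0 0 0 0 0 0; 1 0 0 0 0 0 0; 1 0 0 0 0 0 0; 1 0 0 0 0 0 0; 1 0 0 0 0 0 0; 1 0 0 0 0 0 0; 1 0 0 0 0 0 0; 1 0 0 0 0 0 0; 1 0 0 0 0 0 0"

```text
clock: 9.2
eef_pos: [563.4, 98.4, 54.7]
tcp_rot: [-3.136, 0.003, -0.112]
contact_force: [1.0, 4.5, -1.8]
opening: 0.25
```

```bash
python3 look.py f
```

```text
tcp [563.4  98.4  54.7] [-3.1357e+00  2.8000e-03 -1.1210e-01] an x,y -27.910674846393768 -1.480703773622193 [ 1.   4.5 -1.8] 0.25024672701178996 9.2
```

move_arm --series "1 0 .05 0 0 0 0; 1 0 .1 0 0 0 0; 1 0 .1 0 0 0 0; 1 0 .1 0 0 0 0; 1 0 .1 0 0 0 0; 1 0 .1 0 0 0 0; 1 0 .1 0 0 0 0; 1 0 .1 0 0 0 0; 1 0 .1 0 0 0 0; 1 0 .1 0 0 0 0; 1 0 .1 0 0 0 0; 1 0 .1 0 0 0 0; 1 0 .1 0 0 0 0; 1 0 .1 0 0 0 0; 1 0 .05 0 0 0 0; 1 0 0 0 0 0 0; 1 0 0 0 0 0 0"

```text
clock: 11.32
eef_pos: [557.5, 46.6, 54.8]
tcp_rot: [-3.13, 0.002, -0.111]
contact_force: [1.2, 8.2, -2.1]
opening: 0.252
```

```bash
python3 look.py g wrist
python3 - <<'E'
import cv2,numpy as np
a=cv2.imread('pics/g_wrist.png')[0:210,130:410];cv2.imwrite('pics/g_w2.png',cv2.resize(np.clip(a*1.5,0,255).astype('uint8'),None,fx=2.8,fy=2.8,interpolation=2))
E
```

```text
tcp [557.5  46.6  54.8] [-3.1302e+00  2.1000e-03 -1.1130e-01] an x,y -80.0144408493341 -1.367421021838715 [ 1.2  8.2 -2.1] 0.2517591949179053 11.325
wrist {'fx': 321.8852576809593, 'fy': 321.8852576809593, 'cx': 277.20441699900545, 'cy': 215.50958594220742, 'k1': -0.01699017365871223, 'position': array([626.50393424,  38.72412571, 196.88335574]), 'rotation': array([-0.27902122,  0.011558  , -1.68228451])}
```

View pics/g_w2.png

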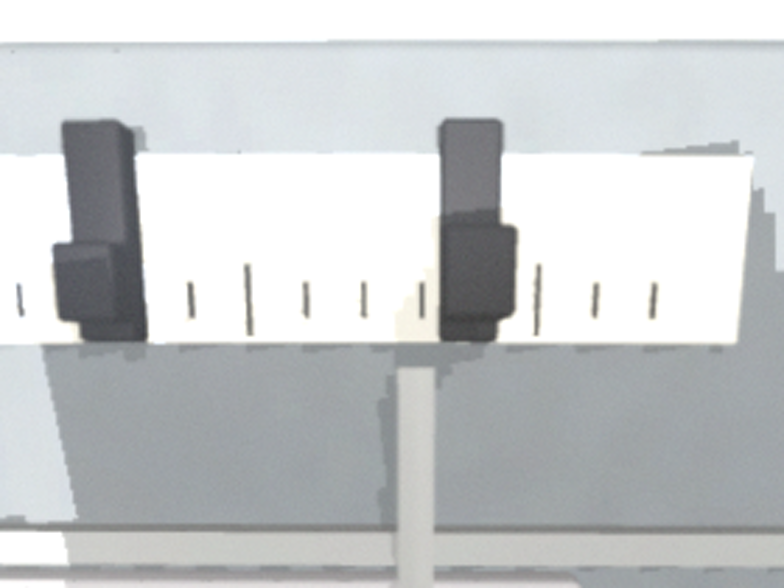

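The pointer is at crop x≈416 and the load clip's middle at ≈468, leaving about 8.9 mm. That agrees with the earlier fit.

move_arm --series "1 0 .05 0 0 0 0; 1 0 .06 0 0 0 0; 1 0 .06 0 0 0 0; 1 0 .04 0 0 0 0; 1 0 .02 0 0 0 0; 1 0 0 0 0 0 0; 1 0 0 0 0 0 0; 1 0 0 0 0 0 0"

```text
clock: 12.38
eef_pos: [556.8, 40.7, 54.8]
tcp_rot: [-3.128, 0.002, -0.11]
contact_force: [1.7, 8.9, -1.7]
opening: 0.252
```

```bash
python3 look.py i wrist
python3 - <<'E'
import cv2,numpy as np
a=cv2.imread('pics/i_wrist.png')[0:210,130:410];cv2.imwrite('pics/i_w2.png',cv2.resize(np.clip(a*1.5,0,255).astype('uint8'),None,fx=2.8,fy=2.8,interpolation=2))
E
```

```text
tcp [556.8  40.7  54.8] [-3.1279e+00  2.0000e-03 -1.1020e-01] an x,y -86.00666046430223 -1.3610353796728 [ 1.7  8.9 -1.7] 0.25162849716451025 12.375
wrist {'fx': 321.8852576809593, 'fy': 321.8852576809593, 'cx': 277.20441699900545, 'cy': 215.50958594220742, 'k1': -0.01699017365871223, 'position': array([625.781853 ,  32.5475051, 196.9029735]), 'rotation': array([-0.27885211,  0.01383669, -1.68121629])}
```

View pics/i_w2.png

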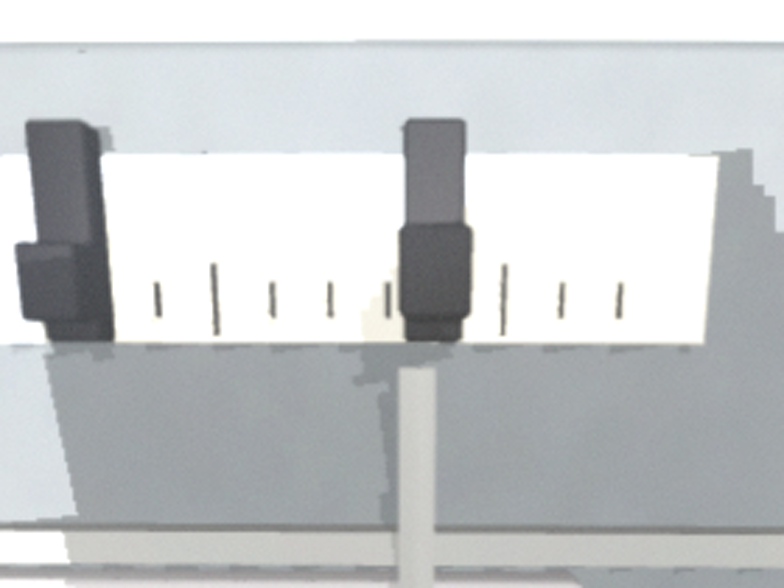

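Still about 3 mm short (416 against 434). Pulling on a little.

move_arm --series "1 0 .05 0 0 0 0; 1 0 .05 0 0 0 0; 1 0 .01 0 0 0 0; 1 0 0 0 0 0 0; 1 0 0 0 0 0 0; 1 0 0 0 0 0 0; 1 0 0 0 0 0 0; 1 0 0 0 0 0 0; 1 0 0 0 0 0 0"

```text
clock: 13.55
eef_pos: [556.7, 39.6, 54.8]
tcp_rot: [-3.126, 0.002, -0.109]
contact_force: [0.5, 8.5, -2.7]
opening: 0.246
```

```bash
python3 look.py j wrist
python3 - <<'E'
import cv2,numpy as np
a=cv2.imread('pics/j_wrist.png')[0:210,130:410];cv2.imwrite('pics/j_w2.png',cv2.resize(np.clip(a*1.5,0,255).astype('uint8'),None,fx=2.8,fy=2.8,interpolation=2))
E
```

```text
tcp [556.7  39.6  54.8] [-3.1264e+00  1.9000e-03 -1.0930e-01] an x,y -87.116909369361 -1.3517738515567863 [ 0.5  8.5 -2.7] 0.246348148727785 13.55
wrist {'fx': 321.8852576809593, 'fy': 321.8852576809593, 'cx': 277.20441699900545, 'cy': 215.50958594220742, 'k1': -0.01699017365871223, 'position': array([625.63537457,  31.28758307, 196.90805394]), 'rotation': array([-0.27882445,  0.01533557, -1.68029804])}
```

View pics/j_w2.png

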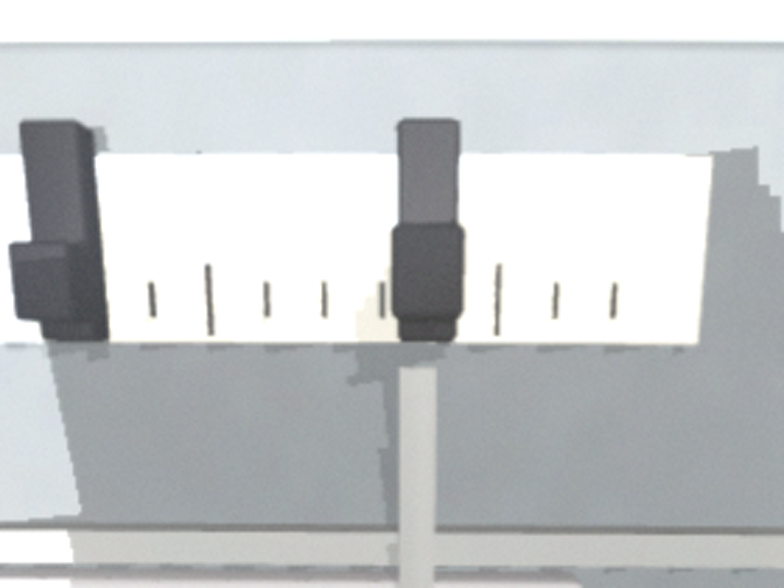

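move_arm --series "1 0 .05 0 0 0 0; 1 0 .06 0 0 0 0; 1 0 .02 0 0 0 0; 1 0 .01 0 0 0 0; 1 0 .01 0 0 0 0; 1 0 .01 0 0 0 0"

```text
clock: 14.35
eef_pos: [556.3, 35.7, 54.8]
tcp_rot: [-3.125, 0.002, -0.109]
contact_force: [2.1, 9.5, -2.4]
opening: 0.254
```

```bash
python3 look.py k wrist wrist wrist wrist wrist wrist >/dev/null; python3 look.py l wrist
python3 - <<'E'
import cv2,numpy as np
a=cv2.imread('pics/l_wrist.png')[0:210,130:410];cv2.imwrite('pics/l_w2.png',cv2.resize(np.clip(a*1.5,0,255).astype('uint8'),None,fx=2.8,fy=2.8,interpolation=2))
E
```

```text
tcp [556.3  35.7  54.8] [-3.125e+00  2.000e-03 -1.090e-01] an x,y -91.00489019014738 -1.34108045156365 [ 1.9 10.  -1.3] 0.2487509567217184 14.65
wrist {'fx': 321.8852576809593, 'fy': 321.8852576809593, 'cx': 277.20441699900545, 'cy': 215.50958594220742, 'k1': -0.01699017365871223, 'position': array([625.17828264,  27.22597773, 196.908393  ]), 'rotation': array([-0.27884289,  0.01674826, -1.67996713])}
```

View pics/l_w2.png

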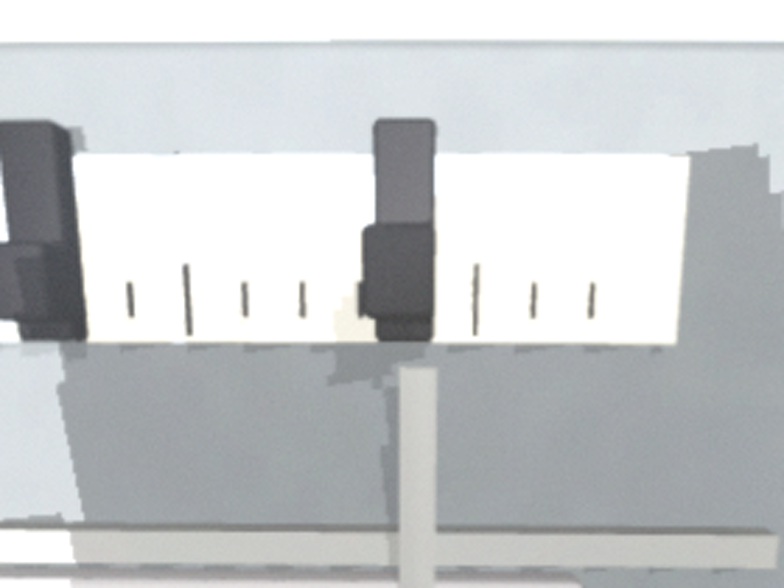

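About 2 mm past the middle, which is in tolerance. I'll ease it back to centre.

move_arm --series "1 0 -.02 0 0 0 0; 1 0 -.02 0 0 0 0; 1 0 0 0 0 0 0; 1 0 0 0 0 0 0"

```text
clock: 15.2
eef_pos: [556.6, 38.6, 54.8]
tcp_rot: [-3.125, 0.002, -0.109]
contact_force: [0.9, 8.3, -1.5]
opening: 0.252
```

```bash
python3 look.py m wrist wrist wrist wrist wrist wrist |head -1; python3 look.py n wrist top|head -1
```

```text
tcp [556.6  38.6  54.8] [-3.1248e+00  2.0000e-03 -1.0860e-01] an x,y -88.09575739151654 -1.3681126119179927 [ 0.9  8.3 -1.5] 0.25225432430143774 15.2
tcp [556.6  38.6  54.8] [-3.1247e+00  1.9000e-03 -1.0860e-01] an x,y -88.05188390294133 -1.3814109879026657 [ 1.8  9.3 -2.4] 0.24859656613906408 15.5
```

The TCP is steady at -88.05, about 1 mm short of the clip's middle (≈ -89 by the last two pictures). Handing in.

```bash
python3 -c "
from rig import r
r.sign_off(); s=r.sense(); print(s['clock'],s['eef_pos'],s['contact_force'],s['opening'])"
```

```text
the job is handed in; nothing more can be done
the job is handed in; nothing more can be done
```

The job is handed in with the carriage held at the load clip; no verdict came back. I gripped the post front and back along the slide at 60 N and pulled the carriage out about 28 mm. I paused it opposite the vent clip for about 1.6 s, then pulled on to the load clip.

- **Vent pause:** the wrist picture showed the pointer about 1.2 mm short before a last nudge. By the arm's own readings it then stood about 0.6 mm short. I took no picture after the nudge.
- **Load clip:** the last pull went about 2 mm past the middle, well inside the 12 mm limit, so I eased it back. The final position is about 1 mm short of the middle. That comes from the arm position and the two pictures before it, as I did not view one after easing back.
- **Final state:** over the last 0.3 s the arm stood still, with about 8–9 N of spring pull at the wrist and the fingers closed on the post (opening 0.25). The clock was about 15.6 s.
- **Not checked:** I saw no sign of a shifted clip in the pictures. I did not measure the clips, jar, dish or tray again at the end. The sensor read after handing in was refused.

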